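# Wedge the carving hand rest into its dovetail way

### The arm

A 6-joint arm with a two-finger parallel gripper is mounted at the origin on the work surface. World frame = base frame: x ahead of the robot, y to its left, z up, the work surface at z = 0. Lengths are in m, angles in rad, forces in N, time in s.
With the tool pointing down it reaches from about 0.325 to 0.85 m from the base axis. Payload 4.4 kg.
Tool frame: the origin (TCP) lies between the finger pads; the fingertips stand 8 mm ahead of it and the grasp point (between the pads) lies 11 mm behind it (robot.nose_length is the z of the fingertips in the tool frame, in m); z points along the fingers, y is the direction in which the jaws open and shut (so a half turn about z gives the same grasp; the last joint's range is limited). The gripper opens to 94 mm and grips with 3 to 60 N. Pads are 16 mm wide; open, the fingers measure 119 mm over their backs; the gripper's body (75 mm by 177 mm) begins 78 mm behind the grasp point.
Start: joints at [-1.359, 0.207, 1.542, -0, 1.393, -0.15], TCP at [0.204, -0.538, 0.213] pointing down, gripper open.
Joint ranges: [-2.73, 2.73], [-0.86, 2.22], [0.23, 2.46], [-1.11, 4.25], [0.08, 2.63], [-2.82, 2.82]. Speed limits (rad/s): [2.79, 2.79, 3.14, 3.14, 3.14, 3.14].

### API

Orientations are given as a 3x3 rotation matrix whose columns are the frame's x, y, z axes.
In Python, from cell import robot, eyes gives the robot as it stands.
- The arm moves only by the shell command python3 -m jog 'ROWS' [FORCE]. ROWS is JSON, a list of rows, each a list of 7 numbers: the shift along the tool's x, y, z in mm, then the turn, a rotation vector about the tool's x, y, z in rad, then the opening, from 0 (shut) to 1 (fully open). A call has 1 to 8 rows; each row is the pose to reach, as a shift and turn from the pose measured when the call began, along the tool's axes at that moment; what a row does not reach only later rows make up. A row lasts 1/10 s, in which the tool goes at most 50 mm and 8.59 degrees, less where a joint would pass 70% of its speed; a pose out of reach is approached as far as the arm can. A call with a gripper value outside its range is refused whole. The fingers move at their own pace and stop on an object; FORCE is the grip in N (left out, the last holds). Time passes only in rows, so rows that repeat a pose let the fingers close. It gives the time, the measured TCP pose, the force and the opening at its end, in the units of the state.
- robot.sense(): the state, without advancing time (a new reading comes with each control period).
- eyes.capture(name): name is "scene" or "top" or "wrist"; returns a dict with "frame" (480x640x3 uint8, red, green, blue), "vertical_fov" (degrees; the focal length in pixels is half the picture's height over the tangent of half this angle, whatever the lens; pixels are square), "cx", "cy" (the principal point, pixels), "k1" (the pictures are not rectified: a ray, as slopes to the right and down, at radius r is drawn at 1 + k1 r^2 times it, then the intrinsics apply), "camera_from_world" (4x4, takes a point from world to camera coordinates). Camera axes: x right, y down, z forward; pixel columns grow to the right and rows downward; lengths in m; the calibration is good to about 2 mm. A picture is of the moment at which its call begins. There is no depth.
- robot.job_done(): hands the job in, once; it reports no verdict.
The state is a dict: "clock": time; "joint_positions": joint angles; "dq": joint speeds; "joint_torque": joint torques, N m; "eef_pos": TCP position; "tcp_rot": TCP orientation; "contact_force": force on the tool from outside, world axes, zero at the start; "moment": the same for the moment, N m; "grip_width": finger opening in m.
Only numpy, scipy, OpenCV 4.12 (cv2) and the standard library are available. Lean on these libraries where they do the work, as an engineer would, in place of code of your own. Each camera call takes 0.05 s, during which the arm holds its last target.

### The job

Get the carver's place ready: pick up the orange-topped hand rest from the ware board, set its dovetail shoe at the open end of the blue way beside the banding wheel, narrow end first, and slide it along the way until it wedges tight, so that it stays jammed by itself when you let go. Press it home firmly but do not force it, and leave the bowl, the cup and the jar as they stand.

Things in the scene. Friction and masses are not known exactly. Their poses are not given: they have to be found in the camera images.
- rest: Loose hand rest, 0.2-0.34 kg: aluminium dovetail shoe 70 long (x -35..35), 16 mm high, upright and bar on it. Origin: centre of the underside; z up, x to the nose (narrow end, goes in first; the bar overhangs there). Underside y -27.5..22.5 at the tail, -17.5..22.5 at the nose: +y flank parallel to x, -y flank tapers 1 in 7. Flanks lean in 15 deg going up. Starts standing on the 20 mm ware board.
- rest_grip (a point): Where to grip the rest: 44 mm above its origin, axes as rest. Wooden upright 20 mm thick in y, x -25..25, 16 to 46 mm above the underside; on it an orange bar 20 mm thick in y, x -35..55, 46 to 60 mm up. Grip across y from above.
- fixture: Fixed dovetail way. Steel plate x -130..135, y -55..55 mm, 12 mm thick: its top is the way's floor. Origin: on the table, on the way's middle line; z up, x the sliding direction. Set the shoe down on the open part, x -130 to -45. Two blue undercut jaws 14 mm high follow. +y jaw straight, foot at y = 22.5. -y jaw: gib with a sprung steel strip (30 N/mm), the shoe's taper, shifted lengthwise anew each time.
- way_mouth (a point): Mouth of the way: between the jaws at the straight jaw's near end, on the floor (fixture x -30, z 12 mm); axes as fixture. The entering nose has 9 mm or more of sideways room, shrinking to none. The shoe wedges with its origin at y near 0, 40 to 110 mm beyond this point in x; just where must be felt. The push then builds up over some mm: 12 to 18 N along x is right, 30 N is too much.
- jaw: The fixed straight jaw of the way, blue, 155 mm long, 30 mm wide, 14 mm high, on the +y side; origin: middle of its undercut face's foot line, on the way's floor; axes as fixture (its mouth end at x -77.5).
- wheel_top (a point): Centre of the top of the fixed banding wheel beside the way, 150 mm across, 30 mm high; the bowl stands on it.
- bowl: Loose white bowl, 100 mm across and 55 mm high, standing on the banding wheel; origin: centre of its underside. To be left alone.
- cup: Loose white cup, 64 mm across and 70 mm high, on the ware board (20 mm thick); origin: centre of its underside. To be left alone.
- jar: Loose terracotta jar with a blue lid, 60 mm across and 65 mm high, on the ware board; origin: centre of its underside. To be left alone.
Not all that is in view belongs to the job. Of the things that look like the rest, the smallest one is meant.

How it is judged:
By the outcome, as a careful person would: the job done as asked, in the order asked, and still so for the second after the job is handed in, with the robot touching nothing.
It also fails if it takes over 64 s, if anything falls off the work surface, if the arm or the gripper's body presses on something with over 40 N, if the wrist force passes 120 N, or if a joint passes its speed limit or range.

## Working session

There is one attempt and no reset: what is moved stays moved. The work goes in short steps, Python scripts to look and compute and a shell command to move; the robot and the scene stay as the last step left them, time stands still between calls to the robot, and variables do not carry over. Pictures are saved under pics/ and viewed, and the job is handed in when it is done.

```bash
ls; mkdir -p pics
python3 - <<'E'
from cell import robot, eyes
import cv2,pickle
for n in ["scene","top","wrist"]:
    d=eyes.capture(n); cv2.imwrite(f"pics/{n}0.png",d["frame"][:,:,::-1]); pickle.dump(d,open(f"{n}0.pkl","wb"))
    print(n,d["vertical_fov"],d["cx"],d["cy"],d["k1"],d["camera_from_world"].round(3).tolist())
s=robot.sense(); print(s)
E
```

```text
pics
scene 47.06284851356665 319.5919811783488 245.8075417385722 0.010827343344712402 [[-0.689, 0.725, -0.0, 0.479], [0.542, 0.515, -0.665, -0.234], [-0.481, -0.458, -0.747, 1.598], [0.0, 0.0, 0.0, 1.0]]
top 43.48349959851726 319.5679126555258 247.74176069412067 -0.11908156236631938 [[0.02, -1.0, -0.012, -0.067], [-0.98, -0.017, -0.196, 0.586], [0.196, 0.016, -0.981, 1.501], [0.0, 0.0, 0.0, 1.0]]
wrist 68.55164094380875 323.51765566516934 245.84464385914112 -0.03839703302626686 [[0.354, -0.935, -0.002, -0.575], [-0.91, -0.346, 0.228, -0.023], [-0.214, -0.079, -0.974, 0.39], [0.0, 0.0, 0.0, 1.0]]
{'clock': 0.15, 'joint_positions': array([-1.35850686e+00,  2.07256164e-01,  1.54257988e+00, -1.60532417e-05,
        1.39351280e+00, -1.50466185e-01]), 'dq': array([-0.00030691, -0.00271562, -0.00329041,  0.00069116,  0.00074367,
        0.00039434]), 'joint_torque': array([-1.05319868e-03, -3.71319973e+01, -2.81812531e+01,  6.98421663e-02,
        3.28210602e-02, -1.00091936e-04]), 'eef_pos': array([ 0.20391498, -0.53698802,  0.2125612 ]), 'tcp_rot': array([[ 9.34921563e-01,  3.54854226e-01, -3.85473097e-04],
       [ 3.54854349e-01, -9.34920026e-01,  1.71343401e-03],
       [ 2.47632780e-04, -1.73871320e-03, -9.99998458e-01]]), 'contact_force': array([-0.01829632,  0.73757472, -0.22852769]), 'moment': array([ 0.06469992, -0.01193227, -0.0261791 ]), 'grip_width': 0.09431555853795036}
```

View pics/top0.png

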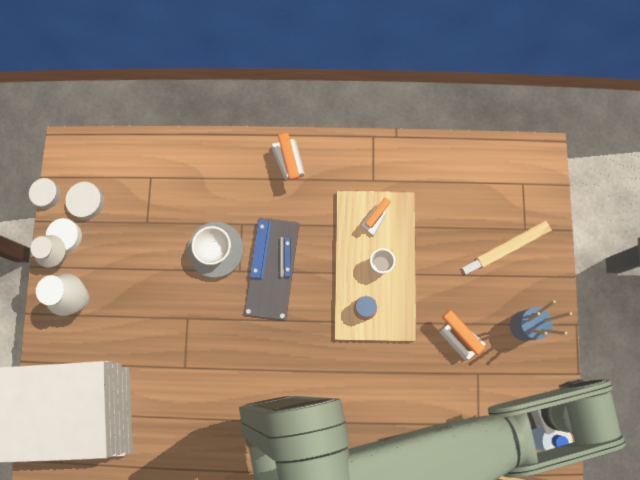

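View pics/scene0.png

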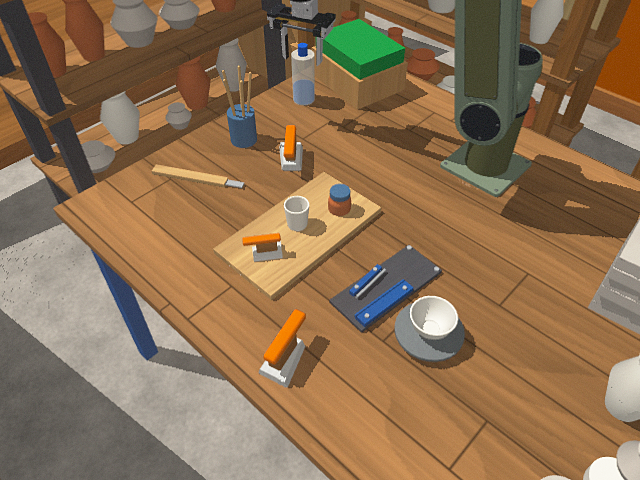

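View pics/wrist0.png

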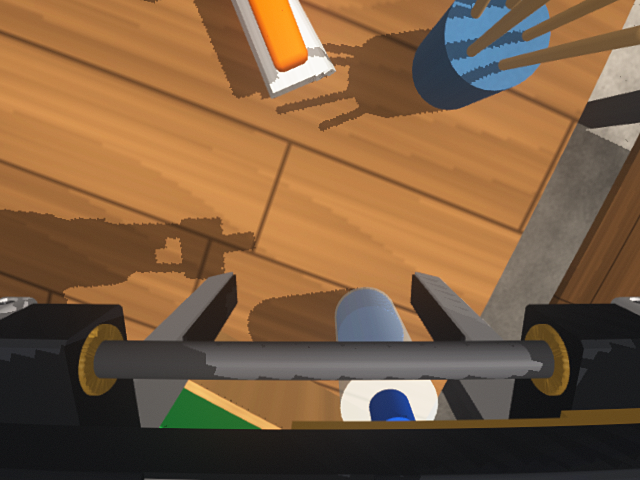

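Things that could be taken for the rest in the top view are: A, on the ware board (377,215); B, on the table (289,157); C, on the table (463,335). A is the smallest and the only one on the board, so I'll check it close up.

```bash
cat > h.py <<'E'
import numpy as np, cv2, pickle
def rays(d,px):
    f=240/np.tan(np.radians(d["vertical_fov"]/2))
    K=np.array([[f,0,d["cx"]],[0,f,d["cy"]],[0,0,1.]])
    u=cv2.undistortPoints(np.array(px,float).reshape(-1,1,2),K,np.array([d["k1"],0,0,0.])).reshape(-1,2)
    T=d["camera_from_world"]; R=T[:3,:3]; o=-R.T@T[:3,3]
    return o,np.c_[u,np.ones(len(u))]@R
def onz(d,px,z):
    o,r=rays(d,px); return o+r*((z-o[2])/r[:,2])[:,None]
def proj(d,P):
    f=240/np.tan(np.radians(d["vertical_fov"]/2))
    K=np.array([[f,0,d["cx"]],[0,f,d["cy"]],[0,0,1.]])
    T=d["camera_from_world"]
    return cv2.projectPoints(np.array(P,float).reshape(-1,1,3),cv2.Rodrigues(T[:3,:3])[0],T[:3,3],K,np.array([d["k1"],0,0,0.]))[0].reshape(-1,2)
def mask(d,c):
    h=cv2.cvtColor(d["frame"],cv2.COLOR_RGB2HSV)
    return cv2.inRange(h,*{"o":((5,200,150),(14,255,255)),"b":((100,120,60),(125,255,255))}[c])
def comps(d,c,amin=60):
    n,l,s,ce=cv2.connectedComponentsWithStats(mask(d,c))
    out=[]
    for i in range(1,n):
        if s[i,4]>=amin:
            cn=max(cv2.findContours((l==i).astype('uint8'),0,1)[0],key=len)
            out.append((s[i,4],ce[i],cv2.minAreaRect(cn),cn))
    return out
E
python3 - <<'E'
from h import *
d=pickle.load(open("top0.pkl","rb")); s=pickle.load(open("scene0.pkl","rb"))
a=cv2.resize(d["frame"][180:330,230:430],None,fx=4,fy=4,interpolation=2)
cv2.imwrite("pics/crop_top.png",a[:,:,::-1])
b=cv2.resize(s["frame"][210:350,210:470],None,fx=3,fy=3,interpolation=2)
cv2.imwrite("pics/crop_sc.png",b[:,:,::-1])
for nm,q in(("top",d),("scene",s)):
  for c in "ob":
    for A,ce,r,cn in comps(q,c): print(nm,c,A,ce.round(1),[np.round(x,1).tolist() if not np.isscalar(x) else round(x,1) for x in r])
E
```

```text
top b 45153 [325.5  34.8] [[319.5, 39.0], [78.0, 639.0], 90.0]
top b 222 [258.2 258.6] [[257.8, 258.5], [8.2, 36.1], 8.1]
top b 121 [559.7 440.6] [[560.0, 441.0], [10.0, 14.0], 90.0]
scene o 85 [290.8 144.6] [[289.4, 140.5], [9.5, 31.5], 4.1]
scene o 96 [263.1 240.7] [[261.5, 240.9], [6.7, 37.4], 74.7]
scene o 166 [284.9 342.2] [[287.9, 339.2], [12.1, 60.2], 42.9]
scene b 120 [302.2  49.3] [[302.5, 49.5], [13.0, 9.0], 90.0]
scene b 1088 [128.  310.8] [[126.6, 302.4], [119.8, 18.7], 64.9]
scene b 259 [365.1 280.1] [[365.3, 279.8], [7.5, 40.4], 47.3]
scene b 936 [383.3 302.4] [[383.3, 302.3], [16.0, 64.2], 53.1]
```

View pics/crop_top.png

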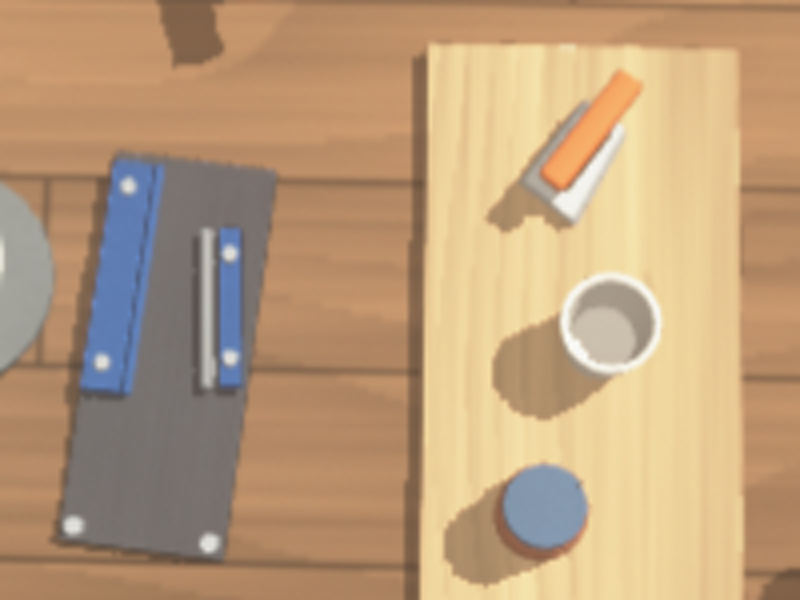

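View pics/crop_sc.png

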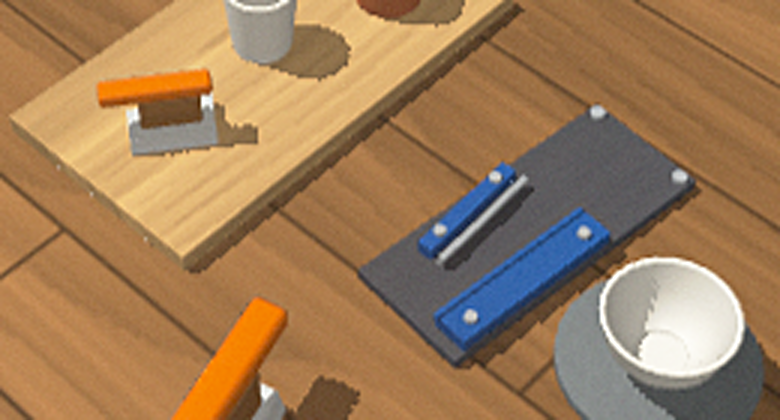

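The crop confirms the small rest on the board: bar from (369,226) at the tail to (388,200) at the overhanging nose, on its dovetail shoe. The way's open end faces the robot, with the straight jaw on the left at about (260,248). Now I'll measure both.

Run:
```python
from h import *
d=pickle.load(open("top0.pkl","rb")); s=pickle.load(open("scene0.pkl","rb"))
h=cv2.cvtColor(d["frame"],cv2.COLOR_RGB2HSV)
def big(m,roi):
    x0,y0,x1,y1=roi; mm=np.zeros_like(m); mm[y0:y1,x0:x1]=m[y0:y1,x0:x1]
    cn=max(cv2.findContours(mm,0,1)[0],key=cv2.contourArea); return cn
m=cv2.inRange(h,(5,140,150),(15,255,255))
cn=big(m,(355,185,400,245)); 
P=onz(d,cn.reshape(-1,2)+0.0,0.080)[:,:2]*1000
r=cv2.minAreaRect(P.astype('f4')); print("bar top",r, "n",len(cn), cv2.boundingRect(cn))
hs=cv2.cvtColor(s["frame"],cv2.COLOR_RGB2HSV)
m=cv2.inRange(hs,(4,140,100),(15,255,255)); cs=big(m,(230,225,300,262))
P=onz(s,cs.reshape(-1,2),0.073)[:,:2]*1000; print("bar scene",cv2.minAreaRect(P.astype('f4')))
# plate screws & jaw
b=cv2.inRange(h,(100,110,60),(125,255,255))
cj=big(b,(245,215,275,285)); P=onz(d,cj.reshape(-1,2),0.026)[:,:2]*1000; r=cv2.minAreaRect(P.astype('f4'));print("jaw",r,cv2.boxPoints(r).round(1).tolist())
k=cv2.inRange(h,(0,0,40),(180,60,130)); ck=big(k|b,(240,210,302,325))
P=onz(d,ck.reshape(-1,2),0.012)[:,:2]*1000; r=cv2.minAreaRect(P.astype('f4'));print("plate",r,cv2.boxPoints(r).round(1).tolist())
bs=cv2.inRange(hs,(100,110,60),(125,255,255))
cj=big(bs,(352,280,420,330)); P=onz(s,cj.reshape(-1,2),0.026)[:,:2]*1000; r=cv2.minAreaRect(P.astype('f4'));print("jaw sc",r)
ks=cv2.inRange(hs,(0,0,30),(180,90,120));ck=big(ks|bs,(325,240,445,330)); P=onz(s,ck.reshape(-1,2),0.012)[:,:2]*1000; r=cv2.minAreaRect(P.astype('f4'));print("plate sc",r,cv2.boxPoints(r).round(1).tolist())
```

```text
bar top ((678.5341186523438, -203.29885864257812), (19.048629760742188, 86.31773376464844), 53.608184814453125) n 61 (366, 198, 24, 29)
bar scene ((690.9048461914062, -192.58099365234375), (55.28297805786133, 90.69577026367188), 53.323158264160156)
jaw ((587.8970947265625, 101.79025268554688), (30.02077865600586, 150.36302185058594), 83.82484436035156) [[511.5, 95.0], [661.0, 78.80000305175781], [664.2999877929688, 108.5999984741211], [514.7999877929688, 124.80000305175781]]
plate ((539.146728515625, 72.24073028564453), (112.35384368896484, 263.0046691894531), 83.75222778320312) [[402.29998779296875, 30.700000762939453], [663.7999877929688, 2.0999999046325684], [676.0, 113.80000305175781], [414.5, 142.39999389648438]]
jaw sc ((595.7415771484375, 106.21067810058594), (38.7628173828125, 160.40049743652344), 83.8314437866211)
plate sc ((546.3804931640625, 72.75519561767578), (117.48970794677734, 268.4679870605469), 83.96906280517578) [[406.70001220703125, 28.399999618530273], [673.7000122070312, 0.20000000298023224], [686.0, 117.0999984741211], [419.1000061035156, 145.3000030517578]]
```

```bash
cat > go.py <<'E'
import sys,numpy as np
from scipy.spatial.transform import Rotation as Ro
from cell import robot
def to(x,y,z,yaw):  # mm, deg yaw of tool x
    s=robot.sense(); R=s["tcp_rot"]; p=s["eef_pos"]*1000
    c,q=np.cos(np.radians(yaw)),np.sin(np.radians(yaw))
    G=np.array([[c,q,0],[q,-c,0],[0,0,-1.]])
    t=R.T@(np.array([x,y,z])-p); r=Ro.from_matrix(R.T@G).as_rotvec()
    return t,r
def st():
    s=robot.sense(); R=s["tcp_rot"]
    print("t %.2f p %s yaw %.2f F %s M %s w %.1f q %s"%(s["clock"],(s["eef_pos"]*1000).round(1),np.degrees(np.arctan2(R[1,0],R[0,0])),s["contact_force"].round(1),s["moment"].round(2),s["grip_width"]*1000,s["joint_positions"].round(2)))
if __name__=="__main__":
    st()
    a=list(map(float,sys.argv[1:]))
    for i in range(0,len(a),4):
        t,r=to(*a[i:i+4]); print(a[i:i+4],"->",t.round(1),r.round(3))
E
python3 go.py 250 -450 300 20.8  330 -280 300 -10  600 -200 260 -36.4
python3 - <<'E'
from h import *
d=pickle.load(open("top0.pkl","rb")); s=pickle.load(open("scene0.pkl","rb"))
for a,b in (((553,303),(223,72)),((565,318),(240,66)),((570,333),(250,80))):
    o1,r1=rays(d,[a]);o2,r2=rays(s,[b]);A=np.c_[r1[0],-r2[0]];t=np.linalg.lstsq(A,o2-o1,rcond=None)[0];print(o1+r1[0]*t[0],o2+r2[0]*t[1])
E
```

```text
t 0.15 p [ 203.9 -537.   212.6] yaw 20.78 F [-0.   0.7 -0.2] M [ 0.06 -0.01 -0.03] w 94.3 q [-1.36  0.21  1.54 -0.    1.39 -0.15]
[250.0, -450.0, 300.0, 20.8] -> [ 74.  -65.1 -87.3] [-0.002 -0.    -0.   ]
[330.0, -280.0, 300.0, -10.0] -> [ 209.1 -195.7  -87. ] [-0.002  0.     0.537]
[600.0, -200.0, 260.0, -36.4] -> [ 489.9 -174.6  -47. ] [-0.002  0.001  0.998]
[ 0.43221546 -0.59210038  0.23885716] [ 0.43961206 -0.6001594   0.24274222]
[ 0.39771034 -0.61601091  0.24558328] [ 0.38223275 -0.59796496  0.23703822]
[ 0.36780562 -0.6514283   0.18336661] [ 0.33876115 -0.61578125  0.16708119]
```

```bash
python3 -m jog '[[0,0,-45,0,0,0,0.6],[30,-30,-85,0,0,0,0.6],[75,-65,-87,0,0,0.1,0.6],[110,-100,-87,0,0,0.22,0.6],[145,-135,-87,0,0,0.34,0.6],[180,-170,-87,0,0,0.45,0.6],[209,-196,-87,0,0,0.54,0.6],[209,-196,-87,0,0,0.54,0.6]]'; python3 go.py 600 -200 250 -36.4
```

```text
clock: 0.95
eef_pos: [0.3315, -0.2749, 0.2999]
tcp_rot: [[0.985, -0.17, 0.001], [-0.17, -0.985, 0.003], [0.0, -0.003, -1.0]]
contact_force: [-0.7, -1.3, 0.1]
grip_width: 0.0565
t 0.95 p [ 331.5 -274.9  299.9] yaw -9.79 F [-0.7 -1.3  0.1] M [ 0.01  0.05 -0.01] w 56.5 q [-0.9  -0.17  1.75  0.    1.57  0.85]
[600.0, -200.0, 250.0, -36.4] -> [ 251.8 -119.3   50.4] [-0.003  0.001  0.465]
```

```bash
python3 -m jog '[[40,-20,8,0,0,0.08,0.6],[80,-40,16,0,0,0.16,0.6],[120,-60,25,0,0,0.24,0.6],[160,-80,33,0,0,0.32,0.6],[200,-100,42,0,0,0.4,0.6],[240,-115,50,0,0,0.465,0.6],[252,-119,50,-0.003,0,0.465,0.6],[252,-119,50,-0.003,0,0.465,0.6]]'
python3 - <<'E'
from h import *
from cell import eyes
d=eyes.capture("wrist"); pickle.dump(d,open("w1.pkl","wb")); cv2.imwrite("pics/w1.png",d["frame"][:,:,::-1])
E
python3 go.py
```

```text
clock: 1.75
eef_pos: [0.6011, -0.2005, 0.2485]
tcp_rot: [[0.806, -0.592, -0.002], [-0.592, -0.806, 0.001], [-0.003, 0.0, -1.0]]
contact_force: [-0.2, -0.2, -0.8]
grip_width: 0.0561
t 1.80 p [ 600.1 -200.9  249.1] yaw -36.37 F [ 0.1  0.2 -0.4] M [ 0.14 -0.04 -0.06] w 56.4 q [-0.46  0.31  1.34 -0.    1.49  1.75]
```

View pics/w1.png

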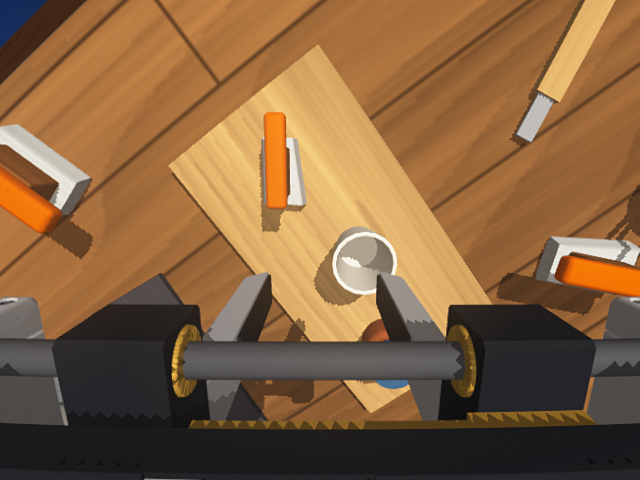

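The wrist view shows the bar upright at about (275,112)–(275,208), with its shoe below and to the right. The cup rim is at (364,262).

Run:
```python
from h import *
d=pickle.load(open("w1.pkl","rb"))
h=cv2.cvtColor(d["frame"],cv2.COLOR_RGB2HSV)
m=cv2.inRange(h,(4,140,100),(16,255,255)); m2=np.zeros_like(m); m2[95:225,250:300]=m[95:225,250:300]
cn=max(cv2.findContours(m2,0,1)[0],key=cv2.contourArea)
P=onz(d,cn.reshape(-1,2),0.080)[:,:2]*1000
r=cv2.minAreaRect(P.astype('f4'));print(cv2.boundingRect(cn),r)
# top-edge widths per row
for y in (120,140,160,180,200): 
    xs=np.where(m2[y])[0]; q=onz(d,[(xs[0]-.5,y),(xs[-1]+.5,y)],.080)*1000; print(y,xs[0],xs[-1],q[:,:2].round(1).tolist())
# shoe
o=cv2.resize(d["frame"][90:240,220:340],None,fx=5,fy=4,interpolation=2); cv2.imwrite("pics/w1c.png",o[:,:,::-1])
```

```text
(261, 112, 39, 113) ((673.5114135742188, -203.7960205078125), (36.85720443725586, 104.76591491699219), 51.41037368774414)
120 263 285 [[719.2, -218.3], [706.6, -235.3]]
140 265 285 [[704.1, -208.7], [692.5, -224.5]]
160 260 288 [[692.7, -193.6], [676.4, -215.6]]
180 260 287 [[678.1, -182.0], [662.2, -203.5]]
200 261 286 [[662.6, -170.9], [647.7, -191.1]]
```

View pics/w1c.png

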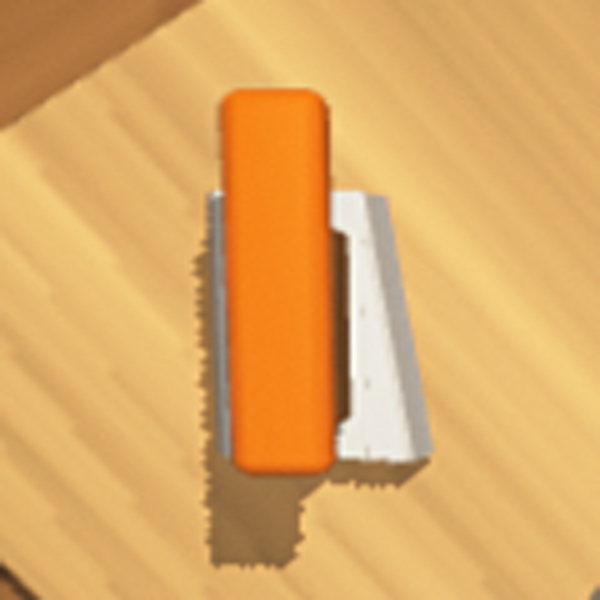

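```bash
python3 - <<'E'
from h import *
d=pickle.load(open("w1.pkl","rb"))
c=np.array([(220,88),(327,88),(335,472),(232,472)],float)/[5,4]+[220-.4,90-.4]
P=onz(d,c,.080)[:,:2]*1000; print(P.round(1).tolist())
n=(P[0]+P[1])/2;t=(P[2]+P[3])/2; u=(n-t)/np.linalg.norm(n-t); print("len",np.linalg.norm(n-t),"w",np.linalg.norm(P[0]-P[1]),np.linalg.norm(P[2]-P[3]),"yaw",np.degrees(np.arctan2(u[1],u[0])),"origin",(n+t)/2-10*u)
for a in((0,3),(1,2)): v=P[a[0]]-P[a[1]]; print(np.degrees(np.arctan2(v[1],v[0])))
t=np.array([(388,197),(432,460)])/[5,4]+[219.6,89.6]; print("board-level -y edge",onz(d,t,.02)[:,:2]*1000)
E
python3 go.py 600 -200 250 -36.4
```

```text
[[724.4, -223.7], [712.7, -239.4], [641.9, -186.7], [653.7, -170.6]]
len 88.32806408632794 w 19.636922535915105 19.99337940867736 yaw -36.763732624651155 origin [ 675.15861089 -199.13356039]
-36.87922789864305
-36.648169935361665
board-level -y edge [[ 692.43993251 -232.70684107]
 [ 629.14130626 -197.15542265]]
t 1.80 p [ 600.1 -200.9  249.1] yaw -36.37 F [ 0.1  0.2 -0.4] M [ 0.14 -0.04 -0.06] w 56.4 q [-0.46  0.31  1.34 -0.    1.49  1.75]
[600.0, -200.0, 250.0, -36.4] -> [-0.6 -0.7 -0.9] [0.001 0.003 0.001]
```

```bash
python3 go.py 674 -198 150 -36.7 674 -198 53 -36.7
```

```text
t 1.80 p [ 600.1 -200.9  249.1] yaw -36.37 F [ 0.1  0.2 -0.4] M [ 0.14 -0.04 -0.06] w 56.4 q [-0.46  0.31  1.34 -0.    1.49  1.75]
[674.0, -198.0, 150.0, -36.7] -> [ 58.  -46.2  99. ] [0.001 0.003 0.006]
[674.0, -198.0, 53.0, -36.7] -> [ 58.3 -46.3 196. ] [0.001 0.003 0.006]
```

```bash
python3 -m jog '[[30,-24,35,0,0,0,0.6],[58,-46,70,0.001,0.003,0.006,0.6],[58,-46,100,0.001,0.003,0.006,0.6],[58,-46,130,0.001,0.003,0.006,0.6],[58,-46,130,0.001,0.003,0.006,0.6]]' 25
python3 - <<'E'
from h import *
from cell import eyes
d=eyes.capture("wrist"); pickle.dump(d,open("w2.pkl","wb")); cv2.imwrite("pics/w2.png",d["frame"][:,:,::-1])
E
python3 go.py 674 -198 53 -36.7
```

```text
clock: 2.3
eef_pos: [0.6688, -0.1978, 0.113]
tcp_rot: [[0.801, -0.599, -0.01], [-0.599, -0.801, 0.004], [-0.011, 0.003, -1.0]]
contact_force: [-1.2, 0.4, -0.3]
grip_width: 0.0566
t 2.35 p [ 670.8 -198.5  116.4] yaw -36.78 F [ 0.4 -0.6  0. ] M [ 0.02 -0.02  0.  ] w 56.5 q [-0.41  0.55  1.28 -0.    1.31  1.8 ]
[674.0, -198.0, 53.0, -36.7] -> [ 2.6 -2.4 63.4] [ 0.001  0.006 -0.001]
```

View pics/w2.png

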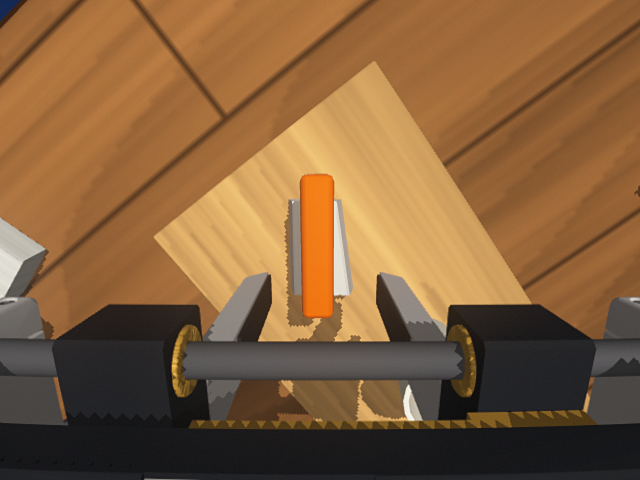

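The bar is centred between the fingers at (317,245). Going down to grip.

```bash
python3 -m jog '[[2,-1,25,0,0.006,0,0.6],[3,-1,50,0,0.006,0,0.6],[3,-1,63,0,0.006,0,0.6],[3,-1,63,0,0.006,0,0.6],[3,-1,63,0,0.006,0,0.6]]' 25;python3 go.py 674 -198 53 -36.7
```

```text
clock: 2.85
eef_pos: [0.6744, -0.2002, 0.0555]
tcp_rot: [[0.801, -0.599, 0.002], [-0.599, -0.801, -0.003], [0.003, 0.001, -1.0]]
contact_force: [0.3, -0.2, -0.5]
grip_width: 0.0564
t 2.85 p [ 674.4 -200.2   55.5] yaw -36.80 F [ 0.3 -0.2 -0.5] M [-0.01  0.   -0.01] w 56.4 q [-0.41  0.62  1.32 -0.    1.21  1.8 ]
[674.0, -198.0, 53.0, -36.7] -> [-1.6 -1.5  2.5] [ 0.001 -0.003 -0.002]
```

```bash
python3 -m jog '[[-1,-1,2,0,-0.003,0,0.3],[-1,-1,2,0,-0.003,0,0.1],[-1,-1,2,0,-0.003,0,0],[-1,-1,2,0,-0.003,0,0],[-1,-1,2,0,-0.003,0,0],[-1,-1,2,0,-0.003,0,0],[-1,-1,2,0,-0.003,0,0],[-1,-1,2,0,-0.003,0,0]]' 40;python3 go.py 674 -198 153 -36.7
```

```text
clock: 3.65
eef_pos: [0.6744, -0.1986, 0.0538]
tcp_rot: [[0.801, -0.599, 0.0], [-0.599, -0.801, -0.001], [0.001, 0.0, -1.0]]
contact_force: [-0.6, 1.7, 1.7]
grip_width: 0.0198
t 3.65 p [ 674.4 -198.6   53.8] yaw -36.80 F [-0.6  1.7  1.7] M [ 0.38 -0.06 -0.03] w 19.8 q [-0.41  0.62  1.31 -0.    1.21  1.8 ]
[674.0, -198.0, 153.0, -36.7] -> [ -0.6  -0.2 -99.3] [ 0.    -0.001 -0.002]
```

```bash
python3 -m jog '[[0,0,-20,0,0,0,0],[0,0,-50,0,0,0,0],[0,0,-90,0,0,0,0],[0,0,-130,0,0,0,0],[0,0,-150,0,0,0,0],[0,0,-150,0,0,0,0]]';python3 go.py 400 88 200 -6.2
```

```text
clock: 4.25
eef_pos: [0.6765, -0.1997, 0.2082]
tcp_rot: [[0.801, -0.599, 0.007], [-0.599, -0.801, -0.004], [0.008, -0.001, -1.0]]
contact_force: [0.8, -0.5, -1.0]
grip_width: 0.0199
t 4.25 p [ 676.5 -199.7  208.2] yaw -36.80 F [ 0.8 -0.5 -1. ] M [ 0.03 -0.04  0.04] w 19.9 q [-0.41  0.48  1.19 -0.    1.46  1.8 ]
[400.0, 88.0, 200.0, -6.2] -> [-393.8  -64.7    5. ] [ 0.001 -0.008 -0.534]
```

```bash
python3 -m jog '[[-40,-7,0,0,0,-0.05,0],[-80,-14,0,0,0,-0.1,0],[-125,-21,0,0,0,-0.17,0],[-170,-28,0,0,0,-0.24,0],[-215,-35,0,0,0,-0.31,0],[-260,-43,0,0,0,-0.38,0],[-300,-50,3,0,0,-0.45,0],[-300,-50,3,0,0,-0.45,0]]';python3 go.py 400 88 200 -6.2
```

```text
clock: 5.05
eef_pos: [0.46, 0.0235, 0.1987]
tcp_rot: [[0.982, -0.186, -0.002], [-0.186, -0.982, -0.002], [-0.002, 0.002, -1.0]]
contact_force: [0.3, -0.1, -2.7]
grip_width: 0.0194
t 5.05 p [460.   23.5 198.7] yaw -10.74 F [ 0.3 -0.1 -2.7] M [ 0.01  0.02 -0.  ] w 19.4 q [-0.14 -0.03  1.83 -0.    1.34  1.62]
[400.0, 88.0, 200.0, -6.2] -> [-70.9 -52.2  -1.2] [ 0.002  0.002 -0.079]
```

```bash
python3 -m jog '[[-35,-26,-1,0,0,-0.04,0],[-71,-52,-1,0.002,0.002,-0.079,0],[-71,-52,-1,0.002,0.002,-0.079,0],[-71,-52,-1,0.002,0.002,-0.079,0]]'
python3 - <<'E'
from h import *
from cell import eyes
for n in("wrist","top"):
    d=eyes.capture(n); pickle.dump(d,open(n+"3.pkl","wb")); cv2.imwrite(f"pics/{n}3.png",d["frame"][:,:,::-1])
E
python3 go.py
```

```text
clock: 5.45
eef_pos: [0.399, 0.0879, 0.1983]
tcp_rot: [[0.994, -0.107, -0.002], [-0.107, -0.994, -0.001], [-0.002, 0.001, -1.0]]
contact_force: [-0.1, 0.7, -1.9]
grip_width: 0.0199
t 5.55 p [400.4  87.1 199.2] yaw -6.28 F [ 0.9 -0.3 -2.7] M [0.05 0.01 0.  ] w 20.0 q [ 0.   -0.15  1.94 -0.    1.35  1.68]
```

View pics/wrist3.png

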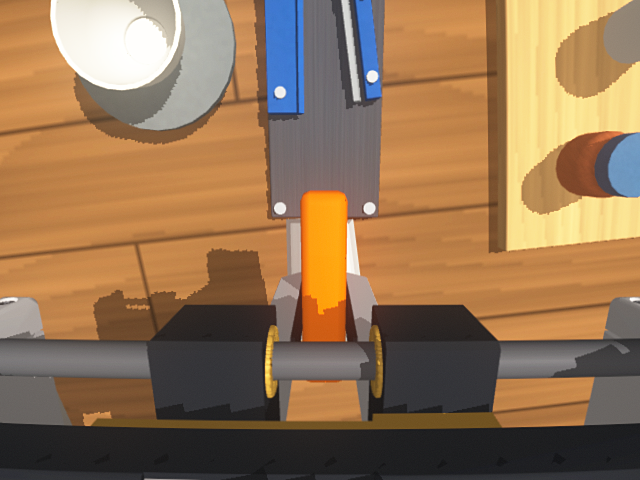

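View pics/top3.png

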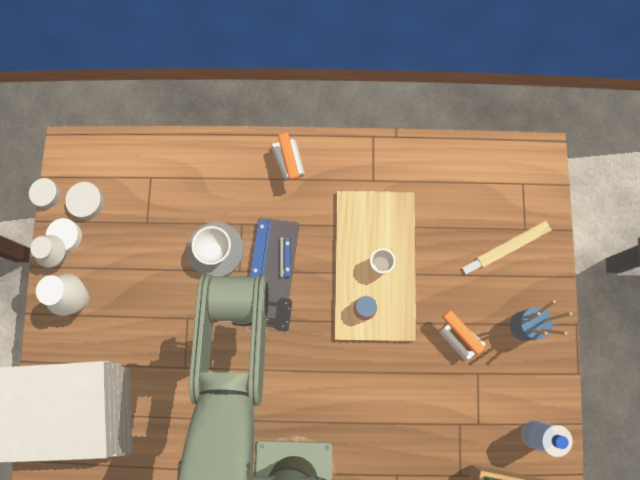

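Run:
```python
from h import *
d=pickle.load(open("wrist3.pkl","rb"))
o=cv2.resize(d["frame"][0:300,220:420],None,fx=4,fy=2.6667*1,interpolation=2)
o=cv2.resize(d["frame"][0:150,240:400],None,fx=5,fy=4,interpolation=2); cv2.imwrite("pics/w3a.png",o[:,:,::-1])
o=cv2.resize(d["frame"][150:300,240:400],None,fx=5,fy=4,interpolation=2); cv2.imwrite("pics/w3b.png",o[:,:,::-1])
```

```text
(no output)
```

View pics/w3a.png

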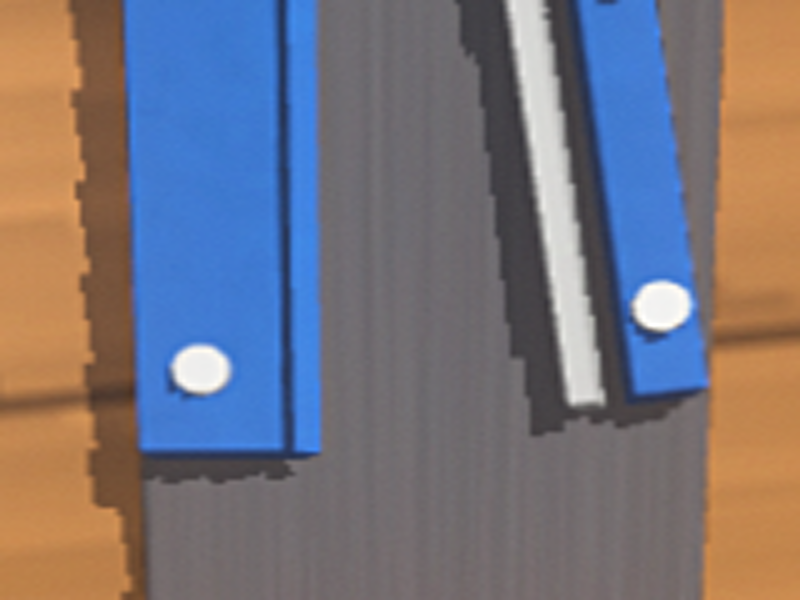

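View pics/w3b.png

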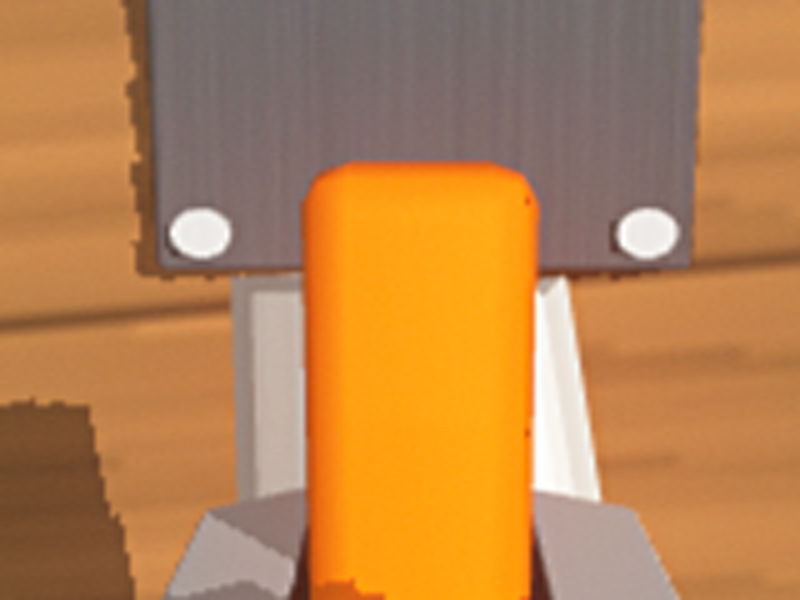

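Run:
```python
from h import *
d=pickle.load(open("wrist3.pkl","rb"))
A=lambda l:np.array(l,float)/[5,4]+[239.6,-.4]
B=lambda l:np.array(l,float)/[5,4]+[239.6,149.6]
f=lambda p,z:onz(d,p,z)[:,:2]*1000
def ang(P): v=P[0]-P[1]; return np.degrees(np.arctan2(v[1],v[0]))
pl=f(B([(158,268),(692,268)]),.012); print("plate near corners",pl.round(1).tolist(),"mid",pl.mean(0),np.linalg.norm(pl[0]-pl[1]))
e=f(np.r_[A([(725,0)]),B([(692,268)])],.012); print("plate right edge ang",ang(e))
j=f(A([(317,0),(319,455)]),.026); print("jaw inner",j.round(1).tolist(),ang(j))
j2=f(A([(123,0),(141,455)]),.026); print("jaw outer",j2.round(1).tolist(),ang(j2))
n=f(B([(232,278),(569,278)]),.1654); print("nose",n.round(1).tolist(),np.linalg.norm(n[0]-n[1]),"mid",n.mean(0))
b=f(B([(303,180),(538,180)]),.2254-.003);print("bar nose",b.round(1).tolist(),b.mean(0),np.linalg.norm(b[0]-b[1]))
a=np.radians(-6.25);u=np.array([np.cos(a),np.sin(a)]);v=np.array([-u[1],u[0]])
for nm,O in(("plate",pl.mean(0)+130*u),("first",np.array([536.7,72.5])),("jaw",j[1]+30*u-18.75*v)): print(nm,"fixture origin",O)
O=n.mean(0)-35*u-2.5*v; print("rest origin from nose",O); print("from bar", b.mean(0)-55*u)
```

```text
plate near corners [[417.5, 138.7], [405.7, 29.6]] mid [411.62286761  84.15136875] 109.64862195983551
plate right edge ang -6.150306707868338
jaw inner [[607.0, 82.3], [511.9, 93.2]] -6.579243388367464
jaw outer [[610.8, 116.1], [515.6, 126.1]] -5.967351025763138
nose [[435.5, 105.1], [431.2, 65.8]] 39.61879114576079 mid [433.36995181  85.44789855]
bar nose [[453.4, 90.9], [451.2, 71.4]] [452.30385283  81.16108598] 19.63617712174452
plate fixture origin [540.85019158  69.99867502]
first fixture origin [536.7  72.5]
jaw fixture origin [539.69215446  71.30931723]
rest origin from nose [398.30581278  86.77309832]
from bar [397.63075423  87.1487641 ]
```

```bash
python3 go.py 455 77 60 -6.25
```

```text
t 5.55 p [400.4  87.1 199.2] yaw -6.28 F [ 0.9 -0.3 -2.7] M [0.05 0.01 0.  ] w 20.0 q [ 0.   -0.15  1.94 -0.    1.35  1.68]
[455.0, 77.0, 60.0, -6.25] -> [ 55.4   4.  139.1] [ 0.001  0.001 -0.   ]
```

```bash
python3 -m jog '[[25,2,35,0,0,0,0],[50,4,70,0,0,0,0],[55,4,105,0,0,0,0],[55,4,130,0.001,0.001,0,0],[55,4,139,0.001,0.001,0,0],[55,4,139,0.001,0.001,0,0],[55,4,139,0.001,0.001,0,0]]'
python3 - <<'E'
from h import *
from cell import eyes
for n in("wrist",):
    d=eyes.capture(n); pickle.dump(d,open(n+"4.pkl","wb")); cv2.imwrite(f"pics/{n}4.png",d["frame"][:,:,::-1])
E
python3 go.py 455 77 46 -6.25
```

```text
clock: 6.25
eef_pos: [0.4559, 0.0766, 0.061]
tcp_rot: [[0.994, -0.11, 0.002], [-0.11, -0.994, 0.0], [0.002, -0.0, -1.0]]
contact_force: [0.4, 0.1, -2.0]
grip_width: 0.0201
t 6.30 p [456.3  76.7  61.6] yaw -6.31 F [ 0.5  0.2 -2.6] M [-0.01 -0.01  0.01] w 20.0 q [-0.02  0.16  1.95  0.    1.03  1.66]
[455.0, 77.0, 46.0, -6.25] -> [-1.4 -0.1 15.6] [-0.001 -0.004 -0.001]
```

View pics/wrist4.png

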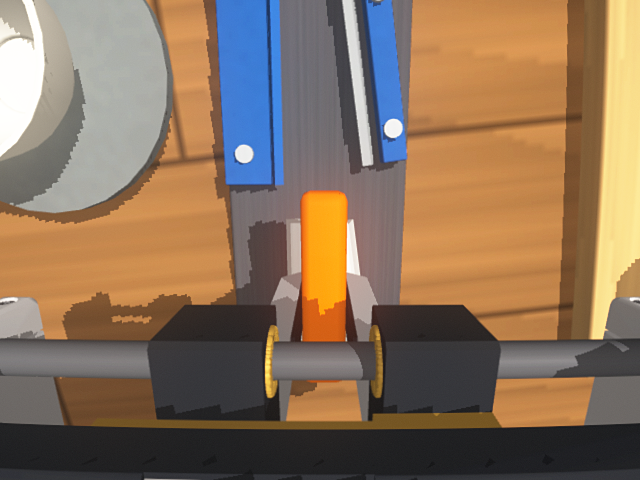

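The rest hangs over the open plate with its nose corners at (287,220) and (353,220). The jaw's inner edge is at (283,184) and the gib strip ends at (367,163). Lowering it to contact.

```bash
python3 -m jog '[[-1,0,7,0,-0.004,0,0],[-1,0,13,0,-0.004,0,0],[-1,0,15,0,-0.004,0,0],[-1,0,16,0,-0.004,0,0],[-1,0,16,0,-0.004,0,0]]'; python3 go.py 455 77 46 -6.25
```

```text
clock: 6.8
eef_pos: [0.4555, 0.0769, 0.0457]
tcp_rot: [[0.994, -0.11, 0.0], [-0.11, -0.994, 0.001], [0.0, -0.001, -1.0]]
contact_force: [0.5, 0.9, -2.2]
grip_width: 0.0201
t 6.80 p [455.5  76.9  45.7] yaw -6.30 F [ 0.5  0.9 -2.2] M [ 0.04  0.   -0.  ] w 20.1 q [-0.02  0.19  1.96  0.    1.    1.66]
[455.0, 77.0, 46.0, -6.25] -> [-0.5 -0.  -0.3] [-0.001 -0.    -0.001]
```

```bash
python3 -m jog '[[0,0,0.5,0,0,0,0],[0,0,1,0,0,0,0],[0,0,1,0,0,0,0]]'; python3 go.py 455 77 46 -6.25
```

```text
clock: 7.1
eef_pos: [0.4561, 0.0769, 0.0457]
tcp_rot: [[0.994, -0.11, 0.001], [-0.11, -0.994, 0.0], [0.001, -0.001, -1.0]]
contact_force: [-0.9, 0.2, 4.8]
grip_width: 0.0197
t 7.10 p [456.1  76.9  45.7] yaw -6.29 F [-0.9  0.2  4.8] M [-0.02  0.44 -0.03] w 19.7 q [-0.02  0.19  1.96  0.    1.    1.66]
[455.0, 77.0, 46.0, -6.25] -> [-1.1  0.  -0.3] [-0.001 -0.001 -0.001]
```

```bash
python3 -m jog '[[8,0,0,0,0.001,0,0],[16,0,0,0,0.001,0,0],[24,0,0,0,0.001,0,0],[32,0,0,0,0.001,0,0],[40,0,0,0,0.001,0,0],[46,0,0,0,0.001,0,0],[46,0,0,0,0.001,0,0]]'
python3 - <<'E'
from h import *
from cell import eyes
for n in("wrist",):
    d=eyes.capture(n); pickle.dump(d,open(n+"5.pkl","wb")); cv2.imwrite(f"pics/{n}5.png",d["frame"][:,:,::-1])
E
python3 go.py
```

```text
clock: 7.8
eef_pos: [0.5032, 0.0717, 0.0457]
tcp_rot: [[0.994, -0.11, 0.004], [-0.11, -0.994, 0.0], [0.003, -0.001, -1.0]]
contact_force: [0.6, 0.1, 1.5]
grip_width: 0.0197
t 7.85 p [502.8  71.8  45.8] yaw -6.30 F [ 1.  -0.4  1. ] M [-0.01 -0.02 -0.01] w 19.6 q [-0.03  0.27  1.85  0.    1.02  1.65]
```

View pics/wrist5.png

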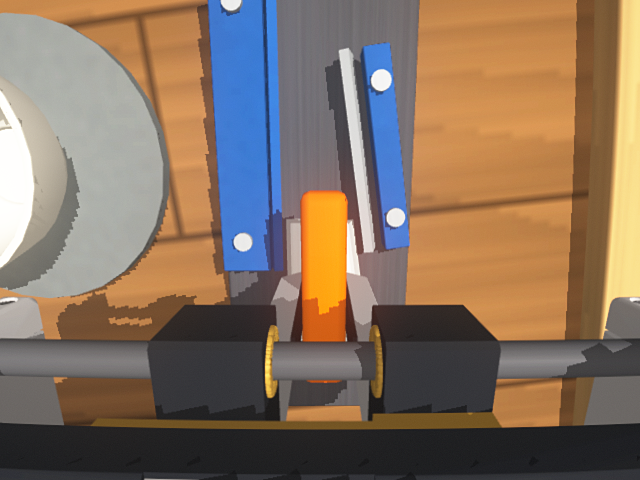

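The nose has entered the mouth with clearance on both sides: jaw edge at x≈283, strip at (370,250), shoe at 287–355. I'll go on, slower.

```bash
python3 -m jog '[[6,0,0,0,0.003,0,0],[12,0,0,0,0.003,0,0],[18,0,0,0,0.003,0,0],[24,0,0,0,0.003,0,0],[30,0,0,0,0.003,0,0],[36,0,0,0,0.003,0,0],[38,0,0,0,0.003,0,0],[38,0,0,0,0.003,0,0]]';  python3 go.py
```

```text
clock: 8.65
eef_pos: [0.5413, 0.0675, 0.0459]
tcp_rot: [[0.994, -0.11, 0.007], [-0.11, -0.994, -0.0], [0.007, -0.001, -1.0]]
contact_force: [1.1, -0.6, -0.2]
grip_width: 0.0198
t 8.65 p [541.3  67.5  45.9] yaw -6.30 F [ 1.1 -0.6 -0.2] M [0.06 0.02 0.03] w 19.8 q [-0.03  0.34  1.76  0.    1.04  1.65]
```

```bash
python3 -m jog '[[0,0,0.3,0,-0.007,0,0],[0,-1,0.5,0,-0.007,0,0],[0,-2,0.5,0,-0.007,0,0],[0,-2,0.5,0,-0.007,0,0]]';  python3 go.py;python3 -m jog '[[0,-0.5,0.2,0,0,0,0],[0,-1,0.2,0,0,0,0],[0,-1,0.2,0,0,0,0]]';  python3 go.py
```

```text
clock: 9.05
eef_pos: [0.5419, 0.0695, 0.0457]
tcp_rot: [[0.994, -0.11, 0.001], [-0.11, -0.994, 0.0], [0.001, -0.001, -1.0]]
contact_force: [0.9, -1.0, 1.1]
grip_width: 0.0196
t 9.05 p [541.9  69.5  45.7] yaw -6.29 F [ 0.9 -1.   1.1] M [-0.16  0.07  0.03] w 19.6 q [-0.03  0.34  1.75  0.    1.05  1.65]
clock: 9.35
eef_pos: [0.542, 0.0705, 0.0457]
tcp_rot: [[0.994, -0.109, 0.001], [-0.109, -0.994, 0.0], [0.001, -0.0, -1.0]]
contact_force: [-0.7, -0.6, 4.0]
grip_width: 0.0196
t 9.35 p [542.   70.5  45.7] yaw -6.28 F [-0.7 -0.6  4. ] M [-0.15  0.21 -0.05] w 19.6 q [-0.03  0.34  1.75  0.    1.05  1.65]
```

```bash
python3 -m jog '[[0,-0.5,0,0,0,0,0],[0,-1,0,0,0,0,0],[0,-1,0,0,0,0,0]]';  python3 go.py;python3 -m jog '[[0,-0.5,0,0,0,0,0],[0,-1,0,0,0,0,0],[0,-1,0,0,0,0,0]]';  python3 go.py
```

```text
clock: 9.65
eef_pos: [0.5422, 0.0714, 0.0457]
tcp_rot: [[0.994, -0.109, 0.001], [-0.109, -0.994, 0.0], [0.001, -0.0, -1.0]]
contact_force: [0.2, -1.2, 2.8]
grip_width: 0.0198
t 9.65 p [542.2  71.4  45.7] yaw -6.27 F [ 0.2 -1.2  2.8] M [-0.23  0.21  0.05] w 19.8 q [-0.03  0.35  1.75  0.    1.05  1.65]
clock: 9.95
eef_pos: [0.5422, 0.0715, 0.0457]
tcp_rot: [[0.994, -0.109, 0.001], [-0.109, -0.994, -0.002], [0.001, 0.001, -1.0]]
contact_force: [-1.8, -4.6, 3.7]
grip_width: 0.02
t 9.95 p [542.2  71.5  45.7] yaw -6.25 F [-1.8 -4.6  3.7] M [-0.95  0.25  0.09] w 20.0 q [-0.03  0.35  1.75 -0.    1.05  1.65]
```

Felt the straight jaw: 4.6 N, with lateral travel stopped. Now sliding on in small steps and watching the force along the way.

```bash
cat > f.py <<'E'
from go import *
s=robot.sense();a=np.radians(-6.25);u=np.array([np.cos(a),np.sin(a)]);v=np.array([-u[1],u[0]])
p=s["eef_pos"][:2]*1000-[540,71.7]; F=s["contact_force"]; R=s["tcp_rot"]
print("x %.2f y %.2f | Fx %.1f Fy %.1f Fz %.1f | tilt %.4f %.4f yaw %.2f"%(p@u-2,p@v,F[:2]@u,F[:2]@v,F[2],R[2,0],R[2,1],np.degrees(np.arctan2(R[1,0],R[0,0]))))
E
python3 f.py; python3 -m jog '[[2,0,0,0,-0.001,0,0],[4,0,0,0,-0.001,0,0],[6,0,0,0,-0.001,0,0],[8,0,0,0,-0.001,0,0],[10,0,0,0,-0.001,0,0],[10,0,0,0,-0.001,0,0]]'>/dev/null;  python3 f.py
python3 -m jog '[[1.5,0,0,0,0,0,0],[3,0,0,0,0,0,0],[4.5,0,0,0,0,0,0],[6,0,0,0,0,0,0],[6,0,0,0,0,0,0]]'>/dev/null;  python3 f.py
```

```text
x 0.21 y 0.08 | Fx -1.3 Fy -4.8 Fz 3.7 | tilt 0.0012 0.0014 yaw -6.25
x 10.15 y 0.09 | Fx -1.9 Fy -3.5 Fz 4.9 | tilt -0.0002 0.0014 yaw -6.25
x 16.05 y 0.10 | Fx -1.8 Fy -3.1 Fz 5.4 | tilt -0.0006 0.0015 yaw -6.24
```

```bash
for i in 1; do python3 -m jog '[[1.5,0,0,0,0,0,0],[3,0,0,0,0,0,0],[4,0,0,0,0,0,0],[4,0,0,0,0,0,0]]'>/dev/null;  python3 f.py; done
python3 -m jog '[[1.5,0,0,0,0,0,0],[3,0,0,0,0,0,0],[4,0,0,0,0,0,0],[4,0,0,0,0,0,0]]'>/dev/null;  python3 f.py
python3 -m jog '[[1.5,0,0,0,0,0,0],[3,0,0,0,0,0,0],[4,0,0,0,0,0,0],[4,0,0,0,0,0,0]]'>/dev/null;  python3 f.py
```

```text
x 20.03 y 0.09 | Fx -2.5 Fy -3.3 Fz 4.6 | tilt -0.0007 0.0015 yaw -6.24
x 24.04 y 0.09 | Fx -2.9 Fy -3.0 Fz 4.8 | tilt -0.0007 0.0015 yaw -6.24
x 28.14 y 0.12 | Fx -2.0 Fy -3.3 Fz 4.6 | tilt -0.0005 0.0014 yaw -6.24
```

```bash
python3 -m jog '[[1.5,0,0,0,0,0,0],[3,0,0,0,0,0,0],[4,0,0,0,0,0,0],[4,0,0,0,0,0,0]]'>/dev/null;  python3 f.py
python3 - <<'E'
from h import *
from cell import eyes
d=eyes.capture("wrist"); cv2.imwrite(f"pics/wrist6.png",d["frame"][:,:,::-1])
E
```

```text
x 32.16 y 0.08 | Fx -1.5 Fy -3.5 Fz 4.9 | tilt -0.0005 0.0014 yaw -6.25
```

View pics/wrist6.png

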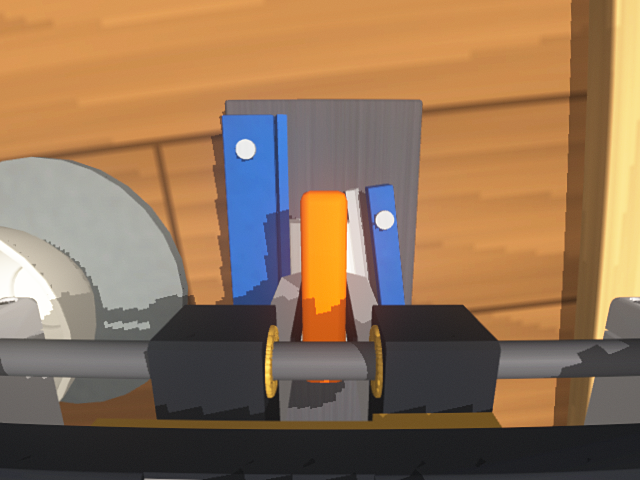

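The shoe is flush against the straight jaw and close to the strip: nose at about (352,220), strip end at (352,190). I'm using finer steps from here.

```bash
python3 -m jog '[[1,0,0,0,0,0,0],[2,0,0,0,0,0,0],[3,0,0,0,0,0,0],[3,0,0,0,0,0,0]]'>/dev/null;  python3 f.py
```

```text
x 32.98 y 0.10 | Fx -7.8 Fy -3.1 Fz 10.1 | tilt -0.0054 0.0018 yaw -6.23
```

```bash
python3 -m jog '[[1,0,0,0,0,0,0],[2,0,0,0,0,0,0],[3,0,0,0,0,0,0],[3,0,0,0,0,0,0]]'>/dev/null;  python3 f.py
```

```text
x 33.16 y 0.07 | Fx -9.4 Fy -3.8 Fz 12.3 | tilt -0.0115 0.0022 yaw -6.22
```

```bash
python3 -m jog '[[1,0,0,0,0,0,0],[2,0,0,0,0,0,0],[2,0,0,0,0,0,0]]'>/dev/null;  python3 f.py
```

```text
x 33.16 y 0.10 | Fx -8.5 Fy -2.5 Fz 9.6 | tilt -0.0158 0.0025 yaw -6.20
```

```bash
python3 -m jog '[[0.5,0,-0.3,0,0.008,0,0],[1,0,-0.6,0,0.016,0,0],[2,0,-0.8,0,0.016,0,0],[2.5,0,-0.8,0,0.016,0,0],[2.5,0,-0.8,0,0.016,0,0]]'>/dev/null;  python3 f.py; python3 go.py
```

```text
x 33.23 y 0.14 | Fx -6.6 Fy -2.8 Fz 5.4 | tilt -0.0053 0.0026 yaw -6.21
t 14.30 p [575.   68.   45.7] yaw -6.21 F [-6.9 -2.   5.4] M [-0.32  1.16 -0.01] w 19.9 q [-0.03  0.41  1.66 -0.    1.08  1.65]
```

```bash
python3 -m jog '[[1,0,-0.2,0,0.006,0,0],[2,0,-0.4,0,0.010,0,0],[3,0,-0.5,0,0.010,0,0],[4,0,-0.5,0,0.010,0,0],[4,0,-0.5,0,0.010,0,0]]'>/dev/null;  python3 f.py; python3 go.py
python3 - <<'E'
from h import *
from cell import eyes
for n in ("wrist","scene"):
    d=eyes.capture(n); cv2.imwrite(f"pics/{n}7.png",d["frame"][:,:,::-1])
    if n=="scene": cv2.imwrite("pics/scene7c.png",cv2.resize(d["frame"][200:350,300:500],None,fx=4,fy=4,interpolation=2)[:,:,::-1])
E
```

```text
x 34.03 y 0.14 | Fx -9.5 Fy -4.1 Fz 8.8 | tilt -0.0028 0.0028 yaw -6.21
t 14.80 p [575.8  67.9  45.7] yaw -6.21 F [-9.9 -3.1  8.8] M [-0.27  1.73  0.03] w 19.8 q [-0.03  0.41  1.66 -0.    1.08  1.65]
```

View pics/wrist7.png

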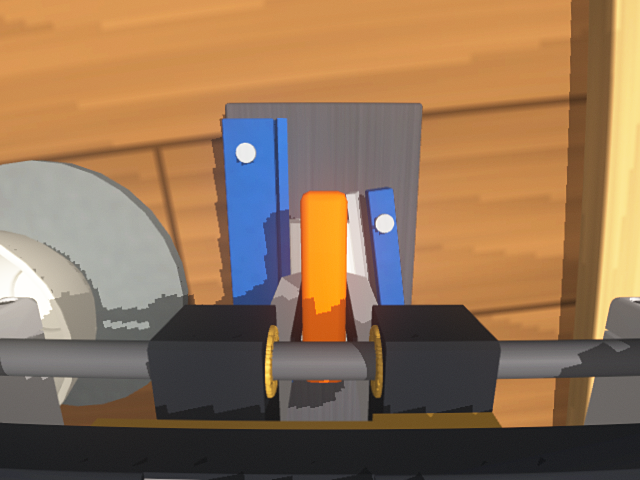

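View pics/scene7c.png

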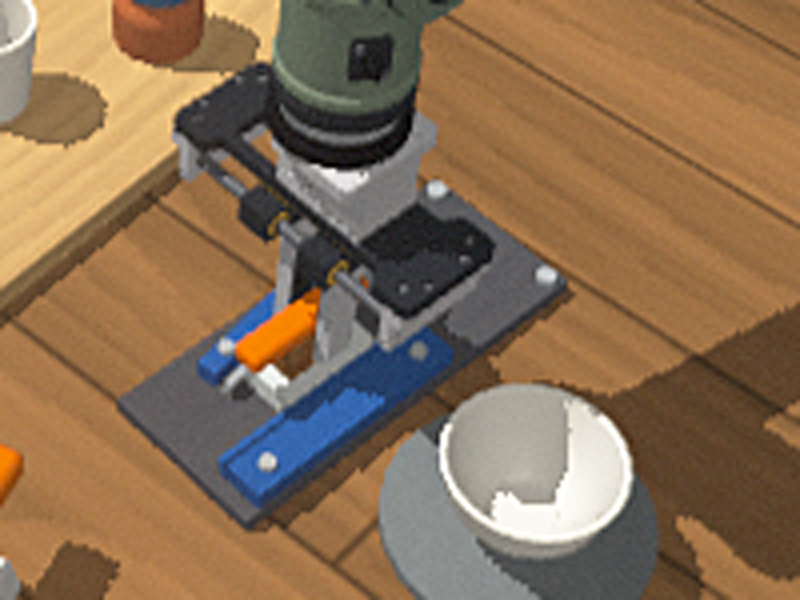

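```bash
python3 -m jog '[[2,0,-0.2,0,0.008,0,0],[4,0,-0.4,0,0.014,0,0],[5,0,-0.5,0,0.014,0,0],[6,0,-0.5,0,0.014,0,0],[6,0,-0.5,0,0.014,0,0]]'>/dev/null;  python3 f.py
```

```text
x 35.02 y 0.17 | Fx -13.7 Fy -2.7 Fz 13.1 | tilt -0.0004 0.0032 yaw -6.20
```

```bash
python3 -m jog '[[2,0,-0.6,0,0.008,0,0],[4,0,-1.2,0,0.014,0,0],[6,0,-1.5,0,0.014,0,0],[6.5,0,-1.5,0,0.014,0,0],[6.5,0,-1.5,0,0.014,0,0],[6.5,0,-1.5,0,0.014,0,0]]'>/dev/null;  python3 f.py
```

```text
x 35.41 y 0.16 | Fx -14.4 Fy -4.2 Fz 10.4 | tilt -0.0002 0.0037 yaw -6.21
```

```bash
python3 -m jog '[[3,0,-1,0,0.010,0,0],[5,0,-1.5,0,0.014,0,0],[6.5,0,-2,0,0.014,0,0],[7,0,-2,0,0.014,0,0],[7,0,-2,0,0.014,0,0],[7,0,-2,0,0.014,0,0]]'>/dev/null;  python3 f.py; python3 go.py
```

```text
x 35.63 y 0.16 | Fx -14.3 Fy -3.8 Fz 9.8 | tilt -0.0013 0.0042 yaw -6.21
t 16.60 p [577.4  67.8  45.7] yaw -6.21 F [-14.7  -2.2   9.8] M [-0.09  2.73 -0.01] w 19.4 q [-0.03  0.41  1.66 -0.    1.08  1.65]
```

```bash
python3 -m jog '[[3,0,-1,0,0.010,0,0],[5,0,-1.5,0,0.016,0,0],[7,0,-2,0,0.016,0,0],[8,0,-2,0,0.016,0,0],[8,0,-2,0,0.016,0,0],[8,0,-2,0,0.016,0,0]]'>/dev/null;  python3 f.py; python3 go.py
python3 - <<'E'
from h import *
from cell import eyes
for n in ("wrist",):
    d=eyes.capture(n); cv2.imwrite(f"pics/{n}8.png",d["frame"][:,:,::-1])
    cv2.imwrite("pics/w8c.png",cv2.resize(d["frame"][100:310,200:440],None,fx=3.3,fy=2.8,interpolation=2)[:,:,::-1])
E
```

```text
x 36.16 y 0.19 | Fx -15.5 Fy -3.4 Fz 11.4 | tilt -0.0020 0.0048 yaw -6.20
t 17.20 p [578.   67.7  45.7] yaw -6.20 F [-15.7  -1.7  11.4] M [-0.07  3.   -0.04] w 19.7 q [-0.03  0.41  1.66 -0.01  1.08  1.65]
```

View pics/w8c.png

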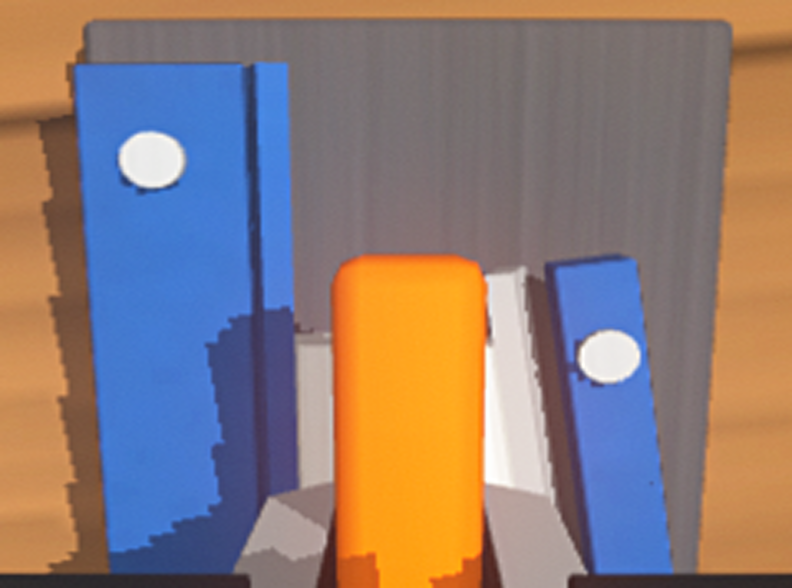

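The shoe is seated between jaw and strip. The bar hasn't moved in the grip (nose still at row 191), and the push is about 15.5 N, built up over roughly 3.5 mm. Relaxing and letting go.

```bash
python3 -m jog '[[0,0,0,0,0.002,0,0],[0,0,0,0,0.002,0,0],[0,0,0,0,0.002,0,0]]'>/dev/null;  python3 f.py
python3 -m jog '[[0,0,0,0,0,0,0.2],[0,0,0,0,0,0,0.45],[0,0,0,0,0,0,0.5],[0,0,0,0,0,0,0.5],[0,0,0,0,0,0,0.5]]';  python3 f.py
python3 - <<'E'
from h import *
from cell import eyes
d=eyes.capture("wrist"); cv2.imwrite(f"pics/wrist9.png",d["frame"][:,:,::-1])
E
```

```text
x 35.97 y 0.20 | Fx -4.1 Fy -3.3 Fz 4.2 | tilt -0.0007 0.0046 yaw -6.22
clock: 18.05
eef_pos: [0.5781, 0.0681, 0.0456]
tcp_rot: [[0.994, -0.108, -0.0], [-0.108, -0.994, -0.004], [-0.0, 0.004, -1.0]]
contact_force: [-0.1, -0.1, 0.1]
grip_width: 0.0461
x 36.32 y 0.53 | Fx -0.1 Fy -0.1 Fz 0.1 | tilt -0.0000 0.0042 yaw -6.21
```

View pics/wrist9.png

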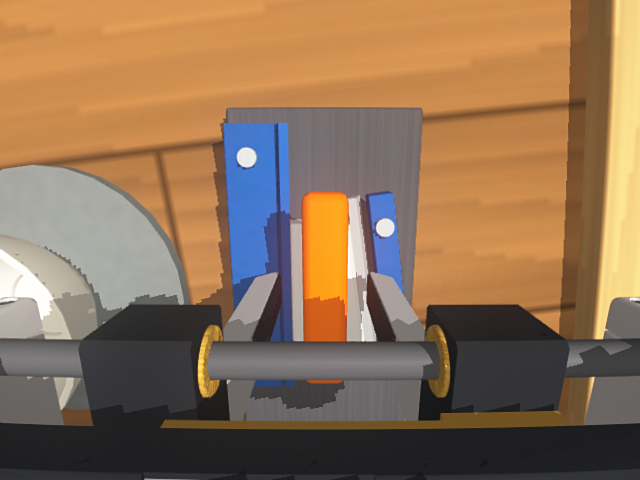

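The rest holds its place with the fingers open: bar nose at (325,192), fingers clear on both sides. Backing straight up.

```bash
python3 -m jog '[[0,0,-10,0,0,0,0.5],[0,0,-30,0,0,0,0.5],[0,0,-60,0,0,0,0.5],[0,0,-100,0,0,0,0.5],[0,0,-140,0,0,0,0.5],[-40,0,-150,0,0,0,0.5],[-80,0,-150,0,0,0,0.5],[-80,0,-150,0,0,0,0.5]]'
python3 - <<'E'
from h import *
from cell import eyes
for n in ("wrist","scene","top"):
    d=eyes.capture(n); cv2.imwrite(f"pics/{n}10.png",d["frame"][:,:,::-1]);pickle.dump(d,open(n+"10.pkl","wb"))
E
```

```text
clock: 18.9
eef_pos: [0.4935, 0.0781, 0.1953]
tcp_rot: [[0.994, -0.107, -0.005], [-0.107, -0.994, -0.004], [-0.004, 0.004, -1.0]]
contact_force: [-0.3, 0.1, -0.4]
grip_width: 0.0467
```

View pics/wrist10.png

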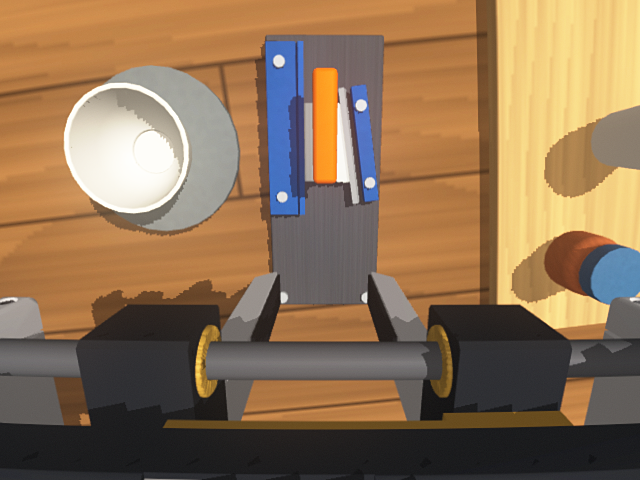

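View pics/scene10.png

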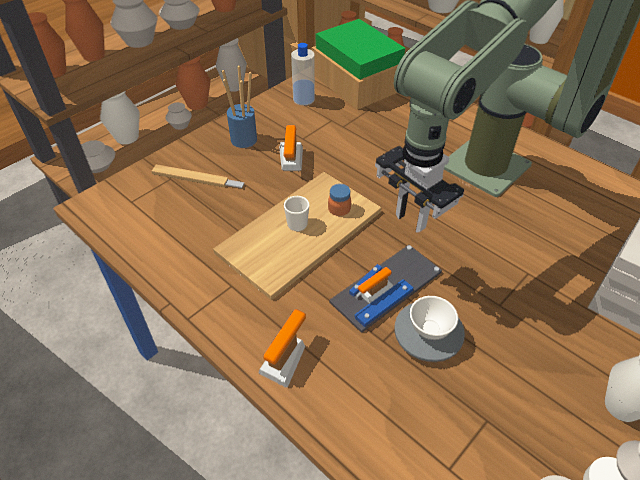

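The rest sits in the way parallel to the straight jaw: bar from (325,70) to (325,183), shoe touching the strip at about x=343. In the scene view the bowl (433,318), cup (297,212) and jar (340,200) are at the same pixels as at the start. Handing in.

```bash
python3 -c "
from cell import robot
print(robot.job_done()); print(robot.sense()['clock'])"
```

```text
the job is handed in; nothing more can be done
None
the job is handed in; nothing more can be done
```

The small orange-topped hand rest from the ware board is now wedged in the blue way, and I handed the job in at about 19 s of the 64 s allowed.

- **What I did:** I set the shoe down on the open part of the way, nose first, and moved it sideways until it touched the straight jaw. I then slid it until the wedge took hold, about 63 mm past the mouth. I pressed it home over the last 3.5 mm or so, to a final 15.5 N along the way at the wrist. That reading includes a few newtons of floor friction, because the shoe was also pressed down with about 11 N.
- **Final checks:**
  - The rest did not slip in the grip while I pressed.
  - It stayed put when the fingers opened, with about 0 N then left on the wrist.
  - The last pictures show it flush against the straight jaw and the steel strip.
  - By eye, the bowl, cup and jar are where they started.
- **Not checked or off:**
  - I did not tug the rest to test the jam.
  - My first estimates of the way's position disagreed by 2–4 mm between cameras, so I relied on the wrist camera and on feeling the jaw.
  - The tool pitched by up to 0.016 rad when the wedge first caught, and I corrected it before the final press.

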